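Nip up a blanking nut with a ratchet ring wrench

ROBOT

A 6-joint arm with a two-finger parallel gripper is mounted at the origin on the work surface. World frame = base frame: x ahead of the robot, y to its left, z up, the work surface at z = 0. Lengths are in m, angles in rad, forces in N, time in s.
With the tool pointing down it reaches from about 0.35 to 0.925 m from the base axis. Payload 6.4 kg.
Tool frame: the origin (TCP) lies at the very end of the fingers, on their centre line; the grasp point (between the pads) lies 19 mm behind it (bot.tcp_to_grasp is the distance from the TCP to the grasp point, in m); z points along the fingers, y is the line along which they close (so a half turn about z gives the same grasp; the last joint's range is limited). The gripper opens to 85 mm and grips with 20 to 120 N. Pads are 22 mm wide; open, the fingers measure 114 mm over their backs; the gripper's body (76 mm by 85 mm) begins 54 mm behind the grasp point. The pads swing forward as they close: fully open they stand 13 mm farther back than shut.
Start: joints at [1.135, 0.245, 1.558, -0, 1.339, -0.174], TCP at [0.168, 0.628, 0.231] pointing down, gripper open.
Joint ranges: [-3.13, 3.13], [-1.02, 2.26], [0.13, 2.54], [-0.95, 4.09], [0.21, 2.88], [-2.74, 2.74]. Speed limits (rad/s): [2.57, 2.57, 3.14, 3.14, 3.14, 3.14].

INTERFACE

Orientations are given as a 3x3 rotation matrix whose columns are the frame's x, y, z axes.
In Python, from plant import bot gives the robot as it stands. The module is installed in compiled form; this text tells all that it offers. Calls block until the motion is done:
- bot.goto(position, orientation): joint-space move of the TCP to a pose.
- bot.line_to(position, orientation=None, feed=0.15): straight line of the TCP; orientation=None keeps the orientation; feed is the mean speed in m/s.
- bot.move_joints(angles): joint-space move.
- bot.grip(opening): opening from 0.0 (shut) to 1.0 (fully open); the grip force is fixed at half the most; returns when the fingers have stopped.
- bot.hold(seconds).
- bot.inverse_kinematics(position, orientation): joint angles nearest the present ones, or None.
- bot.get_image(name): name is "scene" or "top" or "wrist"; returns (picture, depth): 420x560x3 uint8, red, green, blue; 420x560 float32, m along the optical axis (not along the pixel's ray), 0 where there is no reading.
- bot.get_calibration(name): a dict with "mtx" (3x3 intrinsics, pixels), "R" (3x3) and "t" (3): a world point X has camera coordinates R X + t. Camera axes: x right, y down, z forward; pixel columns grow to the right and rows downward; lengths in m; the calibration is good to about 2 mm. A picture is of the moment at which its call begins: read the wrist's pose just before it. get_calibration takes no time and is no camera call; for the wrist camera it gives the pose at the moment of the call.
A pose or a line that the arm cannot do raises bot.MotionError and nothing moves.
- bot.job_done(): hands the job in; it is judged then, once.
Readings, each from a call of its own:
- bot.current_time(): time.
- bot.current_joint_positions(): joint angles.
- bot.current_qvel(): joint speeds.
- bot.current_tau(): joint torques, N m.
- bot.current_eef_pos(): TCP position.
- bot.current_eef_rot(): TCP orientation.
- bot.current_ft_force(): force on the tool from outside, world axes, zero at the start.
- bot.current_ft_torque(): the same for the moment, N m.
- bot.current_finger_gap(): opening from 0.0 (shut) to 1.0 (fully open).
- bot.current_gripper_force(): force on a finger pad.
Only numpy, scipy, OpenCV 4.12 (cv2) and the standard library are available. Lean on these libraries where they do the work, as an engineer would, in place of code of your own. Each camera call takes 0.05 s, during which the arm holds its last target. There are 200 camera calls.

TASK

Take the ratchet wrench out of its tray, fit it over the hex blanking nut on the water manifold and swing it back and forth, keeping it on the nut, to turn the nut clockwise until it comes up firm: lean on it to about 1.5 N m, no harder, or the rubber washer is crushed. Then lift the wrench off and lay it flat back in its tray, and let go. Turn the nut with the wrench only, not with the fingers, and leave the other things on the board where they are.

Things in the scene. Friction and masses are not known exactly. Their poses are not given: they have to be found in the camera images.
- wrench: steel ratchet ring wrench, 0.42 kg, 230 long, flat in the tray. Origin: head axis at its underside, z up; handle towards -x. Head: ring 70 across, 26 high, open hex socket inside. Handle 16 wide, z 6 to 24, free from x -60 to -165; foot 26 across at x -182. Ratchet, 24 teeth: clockwise from above drives the socket, counter-clockwise slips with a light drag (under 0.1 N m)
- wrench_grip (a point): point on the handle near the wrench's balance point, at (-90, 0, 15) mm in the wrench frame; axes as the wrench
- socket_mouth (a point): centre of the underside of the hex socket, which turns in the head about the head's z axis; 38 mm across flats (1 mm clearance each side of the nut, about 6 deg play either way), 20 mm deep, open right through. x axis square to a flat: it fits when its x and that of nut_seat differ by a multiple of 60 deg
- nut_seat (a point): centre of the nut's underside; the socket mouth comes here when the wrench is fully down on the round brass collar (48 mm across). Steel nut: 36 mm across flats, hex for 13 mm, then a cone narrowing to 30 mm across, 18 mm high in all. z up, x square to a flat, turning with the nut
- nut (a joint): turn of the nut on its thread, rad, growing clockwise from above (tightening). It starts between 0.6 and 1.4; thread friction 0.25 N m, which also holds it on return strokes. At 3.10 it is home against the rubber washer, and from there all torque goes into the washer
- washer_seal (a joint): twist of the hidden rubber washer under the nut, rad, growing clockwise from above: it shows the torque on the nut, 0.36 N m per 0.01 rad. 0 unloaded; firm from 0.025 (0.9 N m) with the nut home; crushed past 0.070 (2.5 N m); springs back to 0 when let off. The hand's push times its distance from the nut's axis and the moment of the gripping hand itself both add to the torque
- manifold: fixed water manifold: steel base 200 x 330 x 6 mm with a brass standpipe. Origin: nut's axis at board level, z up; nut's underside 45 mm up. Capped copper stubs, 29 across, 88 high, at (-95, 135) and (-95, -135); upright plate 240 wide (y), 72 high at x = +62. On the -x side the handle can swing about 45 deg either side of the manifold's -x direction before it meets a stub
- tray: grey plastic tool tray on the board, 300 (x) x 170 (y) x 18 mm high, walls and floor 4 mm thick, standing open. Origin: centre of its underside, z up. The wrench starts in it lying along its x, head at +x
- tub: white plastic container with a screw-top lid, 104 mm across, 130 mm high, standing; origin at its underside; leave alone
- spray: closed blue spray bottle with a white trigger head, 72 mm across, 195 mm high, standing; origin at its underside; leave alone
- scoop: aluminium scoop, box-shaped bowl 85 x 60 x 35 mm with a round handle to its -x, 135 mm to the handle's end; origin under the bowl; leave alone
- dish: low white ceramic peg dish, 96 mm across, 30 mm high; origin at its underside; leave alone
- clip: yellow spring clip 85 mm long gripping a folded white plastic hanger, lying flat, 230 mm long in all, under 20 mm high; origin under the clip; leave alone
- spanner: plain flat steel spanner without a ratchet, lying on the board; origin at its underside; leave alone
Mind the look-alikes: they are no part of the job. Leave any blue look-alike of the wrench alone.

How it is judged:
By the outcome, as a careful person would: the job done as asked, in the order asked, and still so for the second after the job is handed in, with the robot touching nothing.
It also fails if it takes over 72 s, if anything falls off the work surface, if the arm or the gripper's body presses on something with over 40 N, if the wrist force passes 120 N, or if a joint passes its speed limit or range.

## Working session

There is one attempt and no reset: what is moved stays moved. The work goes in short steps, each a Python script; the robot and the scene stay as the last script left them, time stands still between calls to the robot, and variables do not carry over. Pictures are saved under pics/ and viewed, at most 10 in all, crops included, and the job is handed in when it is done.

```bash
mkdir -p pics
cat > h.py <<'E'
import numpy as np, cv2
from plant import bot
def save(n,im,s=1):
    cv2.imwrite(f'pics/{n}.png',cv2.resize(im[:,:,::-1],None,fx=s,fy=s,interpolation=cv2.INTER_CUBIC))
def pts(d,c):
    "world point for each pixel"
    K=c['mtx'];v,u=np.indices(d.shape)
    P=np.stack([(u-K[0,2])/K[0,0]*d,(v-K[1,2])/K[1,1]*d,d],-1)
    return (P-c['t'])@c['R']
def ray(u,v,c,z):
    r=c['R'].T@np.linalg.solve(c['mtx'],[u,v,1]);o=-c['R'].T@c['t']
    return o+r*(z-o[2])/r[2]
def down(a):
    "tool down, tool x axis at yaw a"
    return np.array([[np.cos(a),np.sin(a),0],[np.sin(a),-np.cos(a),0],[0,0,-1.]])
E
python3 - <<'E'
from h import *
for n in('top','scene'):
    c=bot.get_calibration(n);im,d=bot.get_image(n);np.savez(f'{n}.npz',im=im,d=d,**c);save(n,im,1.4);print(n,c['mtx'][0,0],(-c['R'].T@c['t']).round(3))
E
```

```text
top 442.82532017309796 [ 0.379 -0.018  1.331]
scene 508.65876750474484 [ 1.377 -0.565  1.115]
```

View pics/top.png

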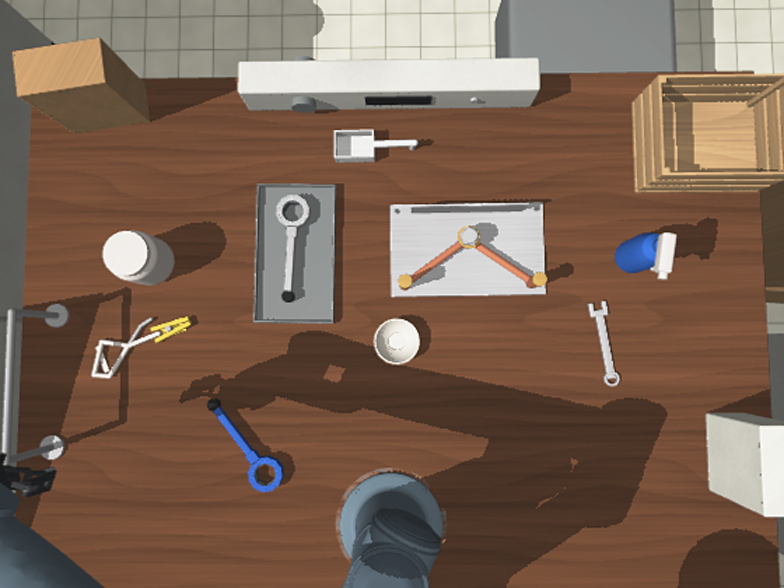

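View pics/scene.png

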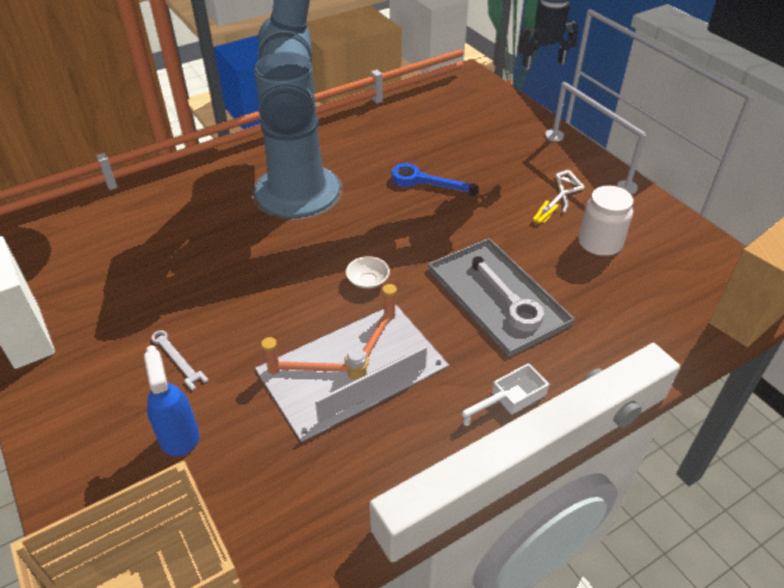

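Candidates in the top picture: the steel ring wrench in the grey tray (head 292,210; foot 289,296), the blue look-alike (264,473) and the plain spanner (605,343). The first fits: it is steel, in the tray, with a ring head and a foot. The nut on the manifold is at (468,236). Next I'll take close-ups with the wrist camera.

```bash
cat > look.py <<'E'
from h import *
print(bot.current_eef_rot().round(3).tolist())
T=bot.current_time
def shot(n):
    c=bot.get_calibration('wrist');im,d=bot.get_image('wrist');np.savez(f'{n}.npz',im=im,d=d,**c)
    print(n,T(),bot.current_eef_pos().round(3),(-c['R'].T@c['t']).round(3),c['R'][2].round(2)); return im
R=down(0)
bot.goto([0.44,-0.17,0.30],R); b=shot('n1')
bot.line_to([0.44,-0.13,0.30],feed=.2); shot('n2')
bot.goto([0.49,0.15,0.30],R); shot('w1')
bot.line_to([0.49,0.19,0.30],feed=.2); a=shot('w2')
save('wr',np.hstack([a,b]),0.7)
E
python3 look.py
```

```text
[[-0.966, 0.259, -0.001], [0.259, 0.966, -0.002], [0.0, -0.002, -1.0]]
n1 3.1167 [ 0.44 -0.17  0.3 ] [ 0.509 -0.17   0.444] [-0.27 -0.   -0.96]
n2 3.5167 [ 0.44 -0.13  0.3 ] [ 0.509 -0.13   0.444] [-0.27 -0.   -0.96]
w1 4.6667 [0.49  0.149 0.3  ] [0.559 0.149 0.444] [-0.27 -0.   -0.96]
w2 5.0667 [0.49  0.189 0.3  ] [0.559 0.189 0.444] [-0.27 -0.   -0.96]
```

View pics/wr.png

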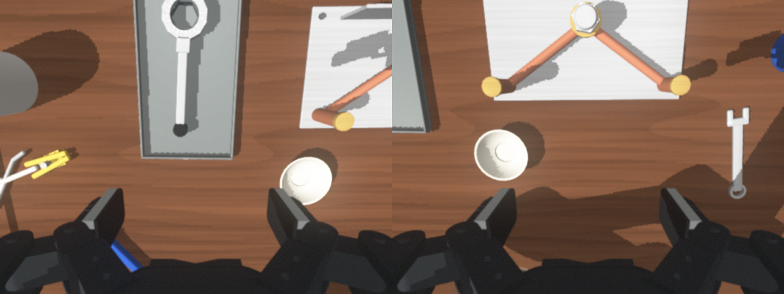

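The left half shows the steel wrench in the tray with its head cut at the top edge (185,15). The right half shows the nut at (585,18). I'll shift forward and lower so both are centred.

```bash
sed -i '/^R=down/,$d' look.py
cat >> look.py <<'E'
R=down(0)
bot.goto([0.53,-0.15,0.2],R); shot('n1')
bot.line_to([0.53,-0.19,0.2],feed=.2); b=shot('n2')
bot.goto([0.57,0.21,0.2],R); a=shot('w1')
bot.line_to([0.57,0.17,0.2],feed=.2); shot('w2')
save('wr2',np.hstack([a,b]),0.7)
E
python3 look.py
```

```text
[[1.0, -0.001, -0.0], [-0.001, -1.0, -0.0], [-0.0, 0.0, -1.0]]
n1 6.4583 [ 0.53  -0.149  0.201] [ 0.599 -0.15   0.344] [-0.27 -0.   -0.96]
n2 6.8583 [ 0.53  -0.189  0.2  ] [ 0.599 -0.19   0.344] [-0.27  0.   -0.96]
w1 8.4 [0.57  0.209 0.2  ] [0.639 0.209 0.344] [-0.27  0.   -0.96]
w2 8.8 [0.57  0.169 0.2  ] [0.639 0.168 0.344] [-0.27  0.   -0.96]
```

View pics/wr2.png

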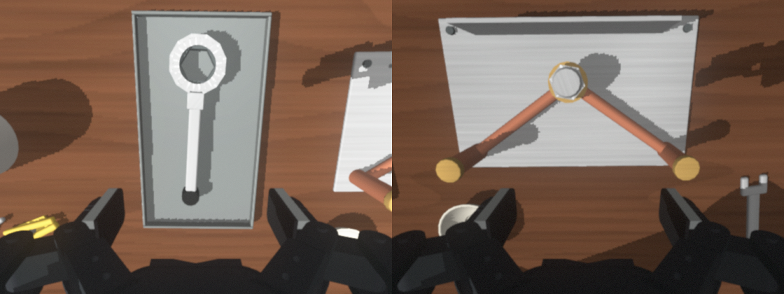

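The head is at native (281,90) in w1, with its foot at (272,279). The nut is at native (251,117) in n2. I'll enlarge both and get heights.

Run:
```python
from h import *
out=[]
for n,(u,v) in dict(w1=(281,90),n2=(251,117)).items():
    f=np.load(n+'.npz');im=f['im'];c=f
    k=im[v-40:v+40,u-40:u+40]
    out.append(cv2.resize(k,(400,400),interpolation=cv2.INTER_CUBIC))
    P=pts(f['d'],c);print(n);print((P[v-40:v+41:5,u-40:u+41:5,2]*1000).round(0).astype(int))
save('crop',np.hstack(out))
for n in('w1','w2'):
    f=np.load(n+'.npz');P=pts(f['d'],f);im=f['im'].astype(int)
    z=P[...,2];m=(z>.019)&(z<.04)&(abs(P[...,1]-.19)<.06)&(P[...,0]>.3)&(P[...,0]<.7)
    print(n,'zpct',np.percentile(z[m],[5,50,95]).round(4),m.sum())
```

```text
w1
[[  4   5   6   5   5   5  30  31  31  32  32  31   5   6   5   4   5]
 [  5   5   6   5  32  30  32  30  31  31  28  31  30   5   6   5   4]
 [  7   6   4  30  30  29  30  31  31  31  31  30  30  30   6   6   6]
 [  5   7  31  30  29  31  31  30   4   5  29  31  30  30  30   5   4]
 [  4   5  32  30  31  28  18  20  24  24  26  24  31  30  31  30   5]
 [  7  30  31  31  30  26   5   6   4   5   5   7  25  31  31  31   5]
 [  7  32  29  30  25   5   6   6   6   6   5   5  25  31  31  30  30]
 [  5  30  31  30  24   5   7   5   4   5   5   6  10  26  30  30  30]
 [  6  30 344  26   5   5   5   6   6   6   5   5   5  23  30  30  32]
 [  7  32  29  26   8   4   5   6   5   5   6   5   6  14  30  30  30]
 [  6  31  30  30  26   6   6   5   5   5   4   5   5  27  30  30  31]
 [  5  31  30  31  26   4   5   5   3   6   5   6  25  31  32  31  32]
 [  5  33  30  31  29  26   4   5   6   6   6   5  25  30  30  31   6]
 [  3   5  32  29  30  29  26   4   5   7   6  25  31  30  31   6   6]
 [344   4   5  32  29  30  30  30  31  30  30  30  29  32  31   5   6]
 [  5   6   6   6  31  30  32  3
[... 693 characters left out ...]
 7  59 344  64  64  64  65  64  64  64  61  45   6   6   7]
 [  7   8   7  45  63  63  65  65  65  64  64  65  60  45   8   6   8]
 [  7   6   7  46  60  65  64  65  65  64  65  64  60  46  23   8   8]
 [  7   7  25  29  46  62  63  65  65  65  64  60  46  46  29  25   6]
 [  8  28  27  29  46  59  60  63  64  63  60  48  46  29  29  29  27]
 [ 27  30  29  29  27  48  45  47  47  59  46  47   7  29  29  29  27]
 [ 30  31  28  26   7   7   7   7   7   8   8   8   7   6  25  29  29]
 [ 29  27  26   9   7   7   7   8   7   8   7   9   8   8   8   9  28]
 [ 27  23   7   7   8   6   7   8   8   6   8   7   9   8   7   7   8]]
w1 zpct [0.0245 0.0298 0.0315] 6917
w2 zpct [0.0232 0.0297 0.0315] 7052
```

View pics/crop.png

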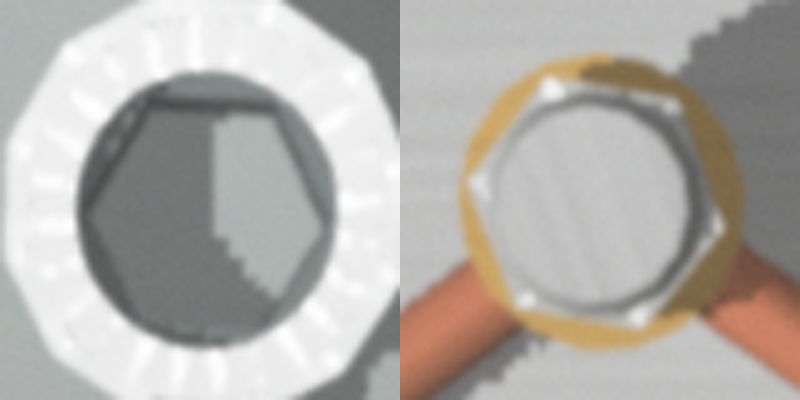

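The enlarged crop confirms it: a white steel ring head with the hex socket (centre ~205,215, flats at top and bottom), and the hex nut on its brass collar (centre ~597,200, turned about 9° clockwise). Now I'll compute the poses.

```bash
cat > meas.py <<'E'
from h import *
from scipy.optimize import least_squares
def circ(p):
    return least_squares(lambda q:np.hypot(*(p-q[:2]).T)-q[2],[*p.mean(0),.03],loss='soft_l1',f_scale=.001).x
def edge(mask,c,z):
    k=max(cv2.findContours(mask.astype(np.uint8),cv2.RETR_EXTERNAL,cv2.CHAIN_APPROX_NONE)[0],key=cv2.contourArea)[:,0]
    return np.array([ray(u,v,c,z)[:2] for u,v in k])
def hexfit(p):
    "six-fold fit: centre, flat angle (deg, mod 60), across flats"
    def r(q):
        d=p-q[:2];a=np.arctan2(d[:,1],d[:,0])-q[2];a=(a+np.pi/6)%(np.pi/3)-np.pi/6
        return np.hypot(*d.T)*np.cos(a)-q[3]/2
    s=min((least_squares(r,[*p.mean(0),t,.036],loss='soft_l1',f_scale=.0005) for t in np.radians([0,15,30,45])),key=lambda s:s.cost)
    q=s.x;return q[:2].round(4),((np.degrees(q[2])+30)%60-30).round(1),q[3].round(4)
def near(P,c,r): return np.hypot(P[...,0]-c[0],P[...,1]-c[1])<r
if __name__=='__main__':
  for n in('w1','w2'):
    f={**np.load(n+'.npz')};P=pts(cv2.medianBlur(f['d'],3),f);z=P[...,2]
    h=np.array([.555,.188])
    box=near(P,h-[.09,0],.16)&(abs(P[...,1]-h[1])<.05)
    head=box&(z>.028)&(z<.034)&near(P,h,.045)
    zt=np.median(z[head]);e=circ(edge(head,f,zt))
    inner=near(P,e[:2],.03)&(z<.021)
    # floor seen through the bore lands away from the head axis: keep the blob in the pixel plane
    H=cv2.morphologyEx(head.astype(np.uint8),cv2.MORPH_CLOSE,np.ones((3,3)))
    fill=np.zeros_like(H);k=max(cv2.findContours(H,cv2.RETR_EXTERNAL,cv2.CHAIN_APPROX_NONE)[0],key=cv2.contourArea)
    cv2.drawContours(fill,[k],-1,1,-1);inner=(cv2.erode(fill,np.ones((9,9)))>0)&(z<.0225)
    hd=P[box&(z>.022)&(z<.034)&(P[...,0]<e[0]-.065)&(P[...,0]>e[0]-.16)]
    L=cv2.fitLine(hd[:,:2].astype(np.float32),cv2.DIST_HUBER,0,.01,.01).ravel();L=L*np.sign(L[0]) if 0 else L
    yaw=np.degrees(np.arctan(L[1]/L[0]))
    yaw2=np.degrees(np.arctan2(e[1]-hd[:,1].mean(),e[0]-hd[:,0].mean()))
    print(n,'head',e.round(4),'top z',zt.round(4),'handle z',np.percentile(hd[:,2],[50,90]).round(4),'yaw',yaw.round(2),yaw2.round(2),'handle mean',hd.mean(0).round(4),'socket',hexfit(edge(inner,f,.024)))
    for z0 in (0.002,.006):
        m=(z>z0)&0
    fl=np.median(z[near(P,[e[0]-.09,e[1]+.03],.01)]);print('  floor',fl.round(4))
  for n in('n1','n2'):
    f={**np.load(n+'.npz')};P=pts(f['d'],f);z=P[...,2];c=np.array([.495,-.175])
    top=near(P,c,.03)&(z>.0615)&(z<.068);zt=np.median(z[top&near(P,P[top].mean(0),.01)])
    col=near(P,c,.04)&(z>.040)&(z<.07)
    zc=np.median(z[near(P,c,.04)&(z>.040)&(z<.05)])
    nut=near(P,c,.03)&(z>.052)
    print(n,'top',P[top].mean(0).round(4),zt.round(4),circ(edge(top,f,zt)).round(4),'collar z',zc.round(4),circ(edge(col,f,zc)).round(4),'hex',hexfit(edge(nut,f,.058)))
    for s in(.135,-.135):
        m=near(P,c+[-.095,s],.04)&(z>.08);print('  stub',P[m].mean(0).round(4),m.sum())
  f={**np.load('top.npz')};P=pts(f['d'],f);z=P[...,2]
E
python3 meas.py
```

```text
Traceback (most recent call last):
  File "meas.py", line 32, in <module>
    print(n,'head',e.round(4),'top z',zt.round(4),'handle z',np.percentile(hd[:,2],[50,90]).round(4),'yaw',yaw.round(2),yaw2.round(2),'handle mean',hd.mean(0).round(4),'socket',hexfit(edge(inner,f,.024)))
                                                                                                                                                                                        ~~~~^^^^^^^^^^^^^^
  File "meas.py", line 6, in edge
    k=max(cv2.findContours(mask.astype(np.uint8),cv2.RETR_EXTERNAL,cv2.CHAIN_APPROX_NONE)[0],key=cv2.contourArea)[:,0]
      ~~~^^^^^^^^^^^^^^^^^^^^^^^^^^^^^^^^^^^^^^^^^^^^^^^^^^^^^^^^^^^^^^^^^^^^^^^^^^^^^^^^^^^^^^^^^^^^^^^^^^^^^^^^
ValueError: max() iterable argument is empty
```

```bash
python3 - <<'E'
from h import *
f=np.load('w1.npz');print(ray(281,90,f,.03),ray(272,279,f,.03));f=np.load('n2.npz');print(ray(251,117,f,.064))
E
sed -i "s/h=np.array.*/h=ray(281 if n=='w1' else 281-0,90,f,.03)[:2] if n=='w1' else h/; s/c=np.array(\[.495,-.175\])/c=ray(251,117,{**np.load('n2.npz')},.064)[:2]/" meas.py; python3 meas.py
```

```text
[0.6613888  0.20719175 0.03      ] [0.4829599  0.21617431 0.03      ]
[ 0.59914695 -0.16801927  0.064     ]
w1 head [0.6586 0.2063 0.0349] top z 0.0304 handle z [0.0292 0.0296] yaw -3.24 -3.17 handle mean [0.5479 0.2125 0.029 ] socket (array([0.6592, 0.2063]), np.float64(-3.1), np.float64(0.037))
  floor 0.0053
w2 head [0.6587 0.2063 0.0349] top z 0.0304 handle z [0.0291 0.0296] yaw -3.43 -2.89 handle mean [0.5478 0.2119 0.0288] socket (array([0.6592, 0.2062]), np.float64(-3.1), np.float64(0.037))
  floor 0.2699
n1 top [ 0.5985 -0.1665  0.0641] 0.0642 [ 0.5983 -0.1665  0.0157] collar z 0.0463 [ 0.5983 -0.1666  0.0234] hex (array([ 0.5983, -0.1667]), np.float64(-9.9), np.float64(0.0355))
  stub [ 0.5035 -0.0342  0.0886] 1094
  stub [ 0.506  -0.3004  0.0885] 1131
n2 top [ 0.5986 -0.1668  0.0641] 0.0644 [ 0.5984 -0.1668  0.0156] collar z 0.0463 [ 0.5983 -0.1666  0.0233] hex (array([ 0.5983, -0.1666]), np.float64(-10.0), np.float64(0.0355))
  stub [ 0.5035 -0.0347  0.0884] 1129
  stub [ 0.506  -0.3008  0.0885] 1096
```

The measurements from the two views agree. Head: (0.6587, 0.2063), yaw −3.2°, socket −3.1°. Nut: (0.5983, −0.1667), hex −10°, so the wrench goes on at yaw ≈ −10°. Now I'll grasp it, lift it, and re-measure the head in the hand.

```bash
cat > g.py <<'E'
from h import *
T=bot.current_time
def st(s): print(s,round(T(),2),bot.current_eef_pos().round(4),'F',bot.current_ft_force().round(2),'M',bot.current_ft_torque().round(3),'gap',round(bot.current_finger_gap(),3),'gf',round(bot.current_gripper_force(),1))
E
python3 - <<'E'
from g import *
y=np.radians(-3.2);R=down(y)
p=np.array([.6587-.09*np.cos(y),.2063-.09*np.sin(y)])
bot.goto([*p,.12],R);st('above')
bot.line_to([*p,.03],feed=.15);bot.line_to([*p,.0065],feed=.06);st('down')
bot.grip(0.0);st('grip')
bot.line_to([*p,.15],feed=.12);bot.hold(.2);st('lift')
c=bot.get_calibration('wrist');im,d=bot.get_image('wrist');np.savez('w3.npz',im=im,d=d,pos=bot.current_eef_pos(),rot=bot.current_eef_rot(),**c);save('held',im)
E
```

```text
above 9.25 [0.5686 0.2117 0.1199] F [ 0.2  -0.06  0.6 ] M [ 0.033 -0.029  0.021] gap 0.997 gf 0.0
down 10.54 [0.5685 0.2113 0.006 ] F [-0.03  0.68  0.26] M [ 0.009 -0.001 -0.02 ] gap 0.999 gf 0.0
grip 11.18 [0.5691 0.2114 0.0069] F [-1.2   0.48  2.43] M [-0.035  0.091 -0.02 ] gap 0.175 gf 60.9
lift 12.73 [0.5685 0.2112 0.1492] F [ 0.79  0.21 -3.2 ] M [-0.032 -0.012  0.008] gap 0.17 gf 59.9
```

View pics/held.png

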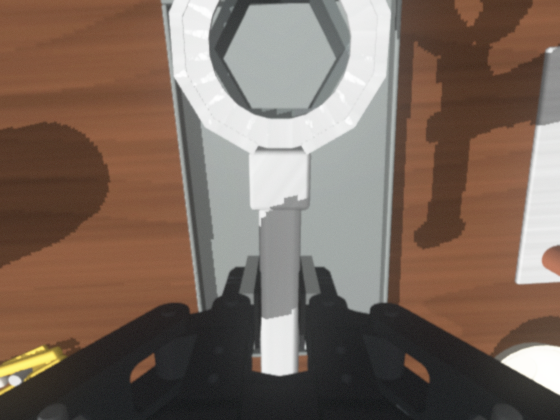

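The wrench is held squarely, with the head centre near (280,50) and slightly cut at the top edge. I'll fit the head and socket in the hand.

```bash
cat > held.py <<'E'
from meas import *
f={**np.load('w3.npz')};P=pts(cv2.medianBlur(f['d'],3),f);z=P[...,2]
e=np.array([.6587,.2063]);zz=z[near(P,e,.033)&(z>.15)];zt=np.percentile(zz,70);print('top z',zt.round(4))
m=(z>zt-.002)&(z<zt+.004)&near(P,e,.045)
k=max(cv2.findContours(m.astype(np.uint8),cv2.RETR_EXTERNAL,cv2.CHAIN_APPROX_NONE)[0],key=cv2.contourArea)[:,0]
k=k[(k[:,1]>2)];q=np.array([ray(u,v,f,zt)[:2] for u,v in k]);d=np.hypot(*(q-e).T);q=q[(d>.032)&(d<.038)&(q[:,0]>e[0]-.031)]
C=circ(q);print('head',C.round(4))
# ledge edge of the hex, front flats only
Pz=np.zeros(z.shape,np.uint8);Pz[(z<zt-.008)]=1
n,l,s,cc=cv2.connectedComponentsWithStats(Pz,connectivity=4);i=l[70,280];k=max(cv2.findContours((l==i).astype(np.uint8),cv2.RETR_EXTERNAL,cv2.CHAIN_APPROX_NONE)[0],key=cv2.contourArea)[:,0]
k=k[k[:,1]>2];q=np.array([ray(u,v,f,zt-.006)[:2] for u,v in k]);print('sock',s[i],hexfit(q))
hd=P[(z>zt-.006)&(z<zt+.003)&(P[...,0]<C[0]-.063)&(P[...,0]>C[0]-.085)&(abs(P[...,1]-.21)<.012)]
o=f['pos'];R=f['rot'];rel=R.T@(np.array([*C[:2],zt])-o);print('rel tool',rel.round(4),'tool yaw',np.degrees(np.arctan2(R[1,0],R[0,0])).round(2),'tilt',R[:,2].round(4))
H=P[near(P,C,.034)&(abs(z-zt)<.004)];A=np.c_[H[:,:2]-C[:2],np.ones(len(H))];print('slope',np.linalg.lstsq(A,H[:,2],rcond=None)[0].round(4))
E
python3 held.py
```

```text
top z 0.1726
head [0.6594 0.2057 0.0349]
sock [  216     0   128   109 10792] (array([0.6587, 0.2058]), np.float64(-3.2), np.float64(0.0371))
rel tool [ 0.0909  0.0005 -0.0233] tool yaw -3.2 tilt [-1.e-03 -2.e-04 -1.e+00]
slope [-0.0011  0.0003  0.1726]
```

```bash
cat >> g.py <<'E'
N=np.array([.5983,-.1667]);RX,RY=.0906,.0004
def tcp(deg,z):
    a=np.radians(deg);c,s=np.cos(a),np.sin(a)
    return [*(N-RX*np.array([c,s])-RY*np.array([s,-c])),z],down(a)
def tq():
    "clockwise moment of the hand about the nut axis (positive = tightening)"
    F=bot.current_ft_force();M=bot.current_ft_torque();r=bot.current_eef_pos()[:2]-N
    return (r[0]*F[1]-r[1]*F[0])+M[2]   # moment on tool from outside, ccw positive = reaction to cw drive
E
python3 - <<'E'
from g import *
bot.goto(*tcp(-10,.15));st('over')
p,R=tcp(-10,.074);bot.line_to(p,R,feed=.12);st('low');print('tq',tq())
z=.072
while z>.0455:
    bot.line_to(tcp(-10,z)[0],R,feed=.06);F=bot.current_ft_force()
    print(round(z,4),bot.current_eef_pos()[2].round(4),F.round(1),round(tq(),3))
    if F[2]>2: break
    z-=.002 if z>.051 else .001
st('end')
E
```

```text
over 14.16 [ 0.5095 -0.1498  0.1501] F [-0.29 -0.45 -3.59] M [-0.01  -0.024  0.006] gap 0.17 gf 59.9
low 14.94 [ 0.5099 -0.1507  0.0747] F [-0.07  0.73 -4.9 ] M [-0.056 -0.064  0.051] gap 0.172 gf 59.9
tq -0.012159686299535774
0.072 0.0726 [ 0.1 -0.2 -4.4] 0.046
0.07 0.0699 [ 0.6 -0.1 -4.5] -0.026
0.068 0.0678 [-0.1  0.4 -3.8] -0.041
0.066 0.0658 [ 0.4 -0.5 -4.4] 0.099
0.064 0.0638 [-0.6 -0.6 -3.9] 0.046
0.062 0.0618 [-0.3 -0.3 -4.8] 0.029
0.06 0.0598 [ 0.2 -0.4 -4.1] 0.07
0.058 0.0578 [-0.3  0.1 -4.6] 0.005
0.056 0.0558 [-0.1  0.9 -3.8] -0.094
0.054 0.0538 [ 0.6  0.3 -4.4] -0.053
0.052 0.0518 [ 0.2  1.  -3.7] -0.113
0.05 0.0498 [ 0.5 -0.3 -4.2] 0.009
0.049 0.0489 [ 1.2  0.5 -4.1] -0.087
0.048 0.0479 [ 0.  0. -4.] 0.038
0.047 0.0474 [-2.   0.4 -0.8] 0.041
0.046 0.0466 [-5.1  1.1  4.8] 0.027
end 18.94 [ 0.5095 -0.1508  0.0466] F [-5.07  1.07  4.76] M [0.148 0.15  0.04 ] gap 0.175 gf 61.1
```

The wrench is fully down on the collar (TCP z 0.047, no side load). Now the strokes. The first two can't reach home (under 97° of travel), but I'll check torque at every step anyway.

```bash
cat >> g.py <<'E'
Z=.0468
def step(a,feed=.1):
    p,R=tcp(a,Z);bot.line_to(p,R,feed=feed);return tq()
def sweep(a,b,n,lim,feed=.1):
    out=[]
    for x in np.linspace(a,b,n+1)[1:]:
        t=step(x,feed);out.append(round(t,2))
        if t>lim: print('LIMIT',x,t);break
    print(round(T(),1),f'{a}->{x:.1f}',out);return x
E
python3 - <<'E'
from g import *
a=sweep(-10,-40.5,8,.9);st('s1')
if a<-40:
    sweep(-40.5,41,12,.9,.15);st('ret')
    sweep(41,-40.5,20,.9);st('s2')
E
```

```text
20.9 -10->-40.5 [np.float64(-0.11), np.float64(0.05), np.float64(0.18), np.float64(0.17), np.float64(0.18), np.float64(0.18), np.float64(0.21), np.float64(0.32)]
s1 20.94 [ 0.5293 -0.1074  0.0467] F [-6.48  2.44  4.53] M [0.093 0.443 0.1  ] gap 0.17 gf 61.2
24.1 -40.5->41.0 [np.float64(0.09), np.float64(-0.05), np.float64(0.07), np.float64(0.07), np.float64(0.01), np.float64(-0.03), np.float64(0.01), np.float64(0.06), np.float64(0.08), np.float64(-0.05), np.float64(-0.02), np.float64(0.03)]
ret 24.14 [ 0.5292 -0.2252  0.0464] F [-0.03 -1.91  1.33] M [-0.152 -0.273 -0.095] gap 0.175 gf 60.7
29.1 41->-40.5 [np.float64(0.04), np.float64(-0.05), np.float64(-0.02), np.float64(-0.04), np.float64(0.12), np.float64(0.12), np.float64(0.05), np.float64(0.2), np.float64(0.05), np.float64(0.18), np.float64(0.23), np.float64(0.19), np.float64(0.1), np.float64(0.14), np.float64(0.11), np.float64(0.16), np.float64(0.16), np.float64(0.22), np.float64(0.12), np.float64(0.2)]
s2 29.14 [ 0.5293 -0.1071  0.0466] F [-4.42  3.92  1.4 ] M [0.497 0.593 0.205] gap 0.173 gf 60.7
```

Two strokes drove the nut about 86°, so 11–57° remain. The third stroke goes in fine steps, ending in a torque-controlled lean.

```bash
cat > s3.py <<'E'
from g import *
def avg(n=6):
    v=[]
    for _ in range(n): bot.hold(.02);v.append(tq())
    return np.mean(v)
sweep(-40.5,41,12,.9,.15)
a=sweep(41,25,4,.6)
a=sweep(a,-40.5,int((a+40.5)/1.5),.42,.06)
log=[];home=False
while a>-40.5:
    t=avg();log.append((round(a,1),round(float(t),2)))
    if t>1.38: home=True;break
    a-=.4 if t>.5 else .6
    step(a,.05)
print(log,home);st('x')
E
python3 s3.py
```

```text
32.3 -40.5->41.0 [np.float64(-0.01), np.float64(0.01), np.float64(-0.06), np.float64(0.0), np.float64(-0.03), np.float64(0.11), np.float64(-0.04), np.float64(-0.01), np.float64(0.02), np.float64(-0.04), np.float64(-0.0), np.float64(-0.01)]
33.3 41->25.0 [np.float64(-0.07), np.float64(-0.02), np.float64(0.01), np.float64(0.09)]
LIMIT -8.511627906976742 0.4451093347488937
38.8 25.0->-8.5 [np.float64(0.05), np.float64(-0.03), np.float64(0.06), np.float64(0.29), np.float64(0.21), np.float64(0.19), np.float64(0.28), np.float64(0.22), np.float64(0.3), np.float64(0.19), np.float64(0.26), np.float64(0.31), np.float64(0.13), np.float64(0.19), np.float64(0.17), np.float64(0.22), np.float64(0.17), np.float64(0.26), np.float64(0.26), np.float64(0.23), np.float64(0.41), np.float64(0.45)]
[(np.float64(-8.5), 0.52), (np.float64(-8.9), 0.61), (np.float64(-9.3), 0.62), (np.float64(-9.7), 0.68), (np.float64(-10.1), 0.75), (np.float64(-10.5), 0.79), (np.float64(-10.9), 0.81), (np.float64(-11.3), 0.87), (np.float64(-11.7), 0.94), (np.float64(-12.1), 1.0), (np.float64(-12.5), 1.06), (np.float64(-12.9), 1.09), (np.float64(-13.3), 1.14), (np.float64(-13.7), 1.21), (np.float64(-14.1), 1.26), (np.float64(-14.5), 1.2), (np.float64(-14.9), 1.33), (np.float64(-15.3), 1.42)] True
x 44.89 [ 0.5104 -0.1436  0.0468] F [-8.2  -4.78  0.16] M [-0.801  1.054  0.756] gap 0.168 gf 60.9
```

The nut is home: torque rose steadily to 1.42 N m. I'll ease off, lift straight up, and re-measure the wrench in the hand over the tray.

```bash
python3 - <<'E'
from g import *
sweep(-15.3,-2.3,5,2,.06);st('eased')
R=tcp(-2.3,0)[1]
for z in(.052,.058,.066,.074):
    bot.line_to(tcp(-2.3,z)[0],R,feed=.06);print(z,bot.current_ft_force().round(1))
bot.line_to(tcp(-2.3,.15)[0],R,feed=.15)
y=np.radians(-3.2)
bot.goto([.6587-.09*np.cos(y),.2063-.09*np.sin(y),.15],down(y));bot.hold(.2);st('tray')
c=bot.get_calibration('wrist');im,d=bot.get_image('wrist');np.savez('w3.npz',im=im,d=d,pos=bot.current_eef_pos(),rot=bot.current_eef_rot(),**c);save('held2',im)
E
python3 held.py
```

```text
46.1 -15.3->-2.3 [np.float64(0.88), np.float64(0.68), np.float64(0.23), np.float64(0.02), np.float64(-0.11)]
eased 46.14 [ 0.5076 -0.1625  0.0466] F [-4.02  2.3   0.18] M [0.134 0.52  0.077] gap 0.173 gf 60.5
0.052 [-2.   1.5 -3.9]
0.058 [-0.6  1.8 -3.6]
0.066 [ 0.8 -0.3 -4.1]
0.074 [ 0.4  0.4 -3.7]
tray 49.48 [0.5691 0.2103 0.15  ] F [-0.09  0.5  -4.46] M [-0.04  -0.017 -0.076] gap 0.17 gf 59.9
top z 0.1743
head [0.6602 0.2043 0.035 ]
sock [  217     0   128   108 10827] (array([0.6596, 0.2043]), np.float64(-3.0), np.float64(0.0371))
rel tool [ 0.0912  0.0009 -0.0242] tool yaw -3.28 tilt [ 1.e-04 -0.e+00 -1.e+00]
slope [ 0.0102 -0.0019  0.1744]
```

View pics/held2.png

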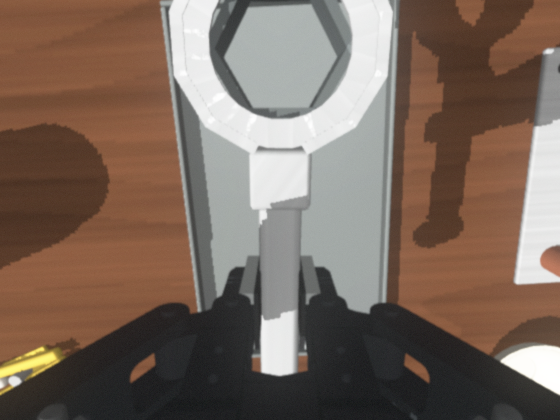

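The grip is practically unchanged (pitch 0.6°), so I'll lay it down to light contact, release and check.

```bash
python3 - <<'E'
from g import *
y=np.radians(-3.2);R=down(y);p=[.6587-.0909*np.cos(y),.2063-.0909*np.sin(y)+.0007]
bot.line_to([*p,.03],R,feed=.12);bot.line_to([*p,.012],R,feed=.06)
z=.011
while z>.0055:
    bot.line_to([*p,z],R,feed=.04);F=bot.current_ft_force();print(round(z,4),F.round(1))
    if F[2]>1: break
    z-=.001
bot.grip(1.0);bot.hold(.2);st('open')
bot.line_to([*p,.12],R,feed=.12);bot.goto([.57,.21,.2],down(0))
c=bot.get_calibration('wrist');im,d=bot.get_image('wrist');np.savez('w1.npz',im=im,d=d,**c)
bot.line_to([.57,.17,.2],feed=.2)
c=bot.get_calibration('wrist');im2,d=bot.get_image('wrist');np.savez('w2.npz',im=im2,d=d,**c)
t,_=bot.get_image('top');save('final',np.hstack([im,t]),.7);st('end')
E
python3 meas.py | grep ^w
```

```text
0.011 [-0.8 -0.4 -4.2]
0.01 [ 0.1 -0.  -4.5]
0.009 [-0.8  0.9 -3.4]
0.008 [ 0.1  0.2 -4.3]
0.007 [ 0.3 -0.6 -2. ]
0.006 [-3.6 -0.9  5.2]
open 53.52 [0.5679 0.2121 0.006 ] F [-0.71  0.43  0.55] M [ 0.032  0.009 -0.044] gap 1.0 gf 0.0
end 55.53 [0.5693 0.1702 0.1987] F [0.25 0.   0.22] M [-0.004 -0.018  0.007] gap 1.0 gf 0.0
w1 head [0.6582 0.2064 0.0348] top z 0.0304 handle z [0.0292 0.0296] yaw -3.44 -3.34 handle mean [0.5476 0.2128 0.0289] socket (array([0.6586, 0.2064]), np.float64(-2.7), np.float64(0.037))
w2 head [0.6581 0.2064 0.0349] top z 0.0304 handle z [0.0291 0.0296] yaw -3.46 -3.02 handle mean [0.5474 0.2123 0.0288] socket (array([0.6587, 0.2062]), np.float64(-3.3), np.float64(0.037))
```

View pics/final.png

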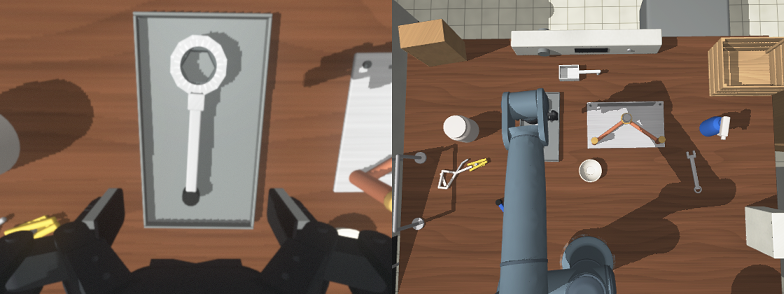

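The left half shows the wrench flat in the tray at its starting pose (head 198,63; foot 191,197). The right half shows the nearby things on the board undisturbed. Handing in.

```bash
python3 -c "
from plant import bot
print(bot.job_done(),bot.current_time())"
```

```text
the job is handed in; nothing more can be done
the job is handed in; nothing more can be done
```

The nut was turned home with the wrench and leaned on to about 1.4 N m by the wrist sensor, the wrench was laid flat back in its tray and released, and the job was handed in after about 56 s on the robot's clock; the hand-in gave no verdict.

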